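Third filter on the photometer

TASK

On the white photometer, push the tall filter lever along its slot with a fingertip, feeling it click from one filter to the next, and stop at the third click without running past it; then press the round read key fully down and let it spring back. Push gently and pinch or pick up nothing: the short shutter tab, the cuvette in its well and the bottles and glassware all stay where they are.

Things in the scene. Friction and masses are not known exactly. Their poses are not given: they have to be found in the camera images.
- photometer: White bench photometer, a fixed box 220 (x) x 260 (y) x 90 mm high. Origin: centre of its underside, on the table; z up, -x its front. On its flat top, in its frame (mm): slot of the tall filter lever along y at x -10; slot of the short shutter tab at x 55; read key at (-75, 85); cuvette well, a black collar 29 mm square and 22 high, at (60, 85). The top is clear for 60 mm behind (-y of) the lever.
- lever_top (a point): Centre of the top of the tall filter lever's black tab, 38 mm above the photometer's top. The tab is 24 mm (photometer x) by 12 mm (photometer y, the way it slides) by 26 mm high, on a 9 mm square stem 12 mm high. The side to push lies 6 mm from this point along photometer -y, 12 to 38 mm above the casing.
- filter_lever (a joint): Slide of the lever along photometer +y, m; 0 to 0.104; lever_top is at photometer y = joint - 0.055. Starts loose at 0 to 0.010. Clicks at 0.030, 0.048, 0.066 (third), 0.084, 0.102, each after a hump 9 mm before it that takes a push of 4 to 6 N; past the hump the lever jumps ahead by itself, the force on the finger drops to none, and it stays in the click.
- shutter_tab (a joint): Slide of the short shutter tab along photometer +y, in m, 0 to 0.05; to be left alone.
- shutter_top (a point): Centre of the top of the short shutter tab, a black tab 14 x 12 mm and only 11 mm high, at photometer x = 55 mm.
- read_key (a joint): Travel of the read key, in m: 0 released, 0.006 fully down. Sprung: starts to give at 1.5 N, fully down at 5 N, comes back by itself.
- read_key_top (a point): Centre of the top of the read key, a round white key 24 mm across in a grey ring 40 mm across; it stands 22 mm above the photometer's top and is pressed straight down.
- cuvette: Clear cuvette 12.5 x 12.5 x 45 mm, loose, standing in the well on the photometer. Origin: centre of its underside.
- vial: Small capped vial, 24 mm diameter, 42 mm high, loose on the photometer's top. Origin: centre of its underside.
- beaker_a: Glass beaker, 50 mm diameter, 65 mm high, loose on the table beside the photometer. Origin: centre of its underside.
- beaker_b: Smaller glass beaker, 42 mm diameter, 55 mm high, loose beside the photometer. Origin: centre of its underside.
- amber_bottle: Capped amber bottle, 40 mm diameter, 75 mm high, loose beside the photometer. Origin: centre of its underside.
- wash_bottle: White plastic bottle, 64 mm diameter, 150 mm high, loose on the table on the photometer's -y side, towards its back. Origin: centre of its underside.
There are look-alikes about, which are no part of the job. What is meant by the cuvette is not red, and is the smaller of those in its own colour.

How it is judged:
By the outcome, as a careful person would: the job done as asked, in the order asked, and still so for the second after the job is handed in, with the robot touching nothing.
It also fails if it takes over 54 s, if anything falls off the work surface, if the arm or the gripper's body presses on something with over 40 N, if the wrist force passes 120 N, or if a joint passes its speed limit or range.

ROBOT

A 7-joint arm with a two-finger parallel gripper is mounted at the origin on the work surface. World frame = base frame: x ahead of the robot, y to its left, z up, the work surface at z = 0. Lengths are in m, angles in rad, forces in N, time in s.
With the tool pointing down it reaches from about 0.4 to 0.85 m from the base axis. Payload 10.4 kg.
Tool frame: the origin (TCP) lies midway between the tips of the shut fingers; the grasp point (between the pads) lies 19 mm behind it; z points along the fingers, y is the direction in which the jaws open and shut (so a half turn about z gives the same grasp; the last joint's range is limited). The gripper opens to 87 mm and grips with 3 to 60 N. Pads are 19 mm wide; open, the fingers measure 117 mm over their backs; the gripper's body (75 mm by 190 mm) begins 51 mm behind the grasp point.
Start: joints at [-1.221, 0.332, -0.065, 1.46, 0.022, 1.35, -0.088], TCP at [0.228, 0.582, 0.223] pointing down, gripper open.
Joint ranges: [-2.6, 2.6], [-0.5, 2.12], [-1.47, 1.34], [0.16, 2.42], [-1.27, 4.41], [0.06, 2.06], [-2.6, 2.6]. Speed limits (rad/s): [2.22, 2.22, 2.79, 2.79, 3.14, 3.14, 3.14].

INTERFACE

Orientations are given as a rotation vector (axis times angle).
In Python, from cell import r, cams gives the robot as it stands.
- The arm moves only by the tool servo_tool, never from a script. Its argument "targets" is a list of rows, each an object of numbers: "claw": the gripper command: -1 is shut, 1 is fully open, values between are in proportion; "x", "y", "z": the shift along the world's x, y, z in m; "turn": the turn about the world's z in degrees. In form: [{"claw": .., "x": .., "y": .., "z": .., "turn": ..}, ...]. A call has exactly 10 rows; each row shifts and turns the commanded pose from where the row before left it; what a row does not reach is not made up. A row lasts 1/8 s, in which the tool goes at most 62.5 mm and 10.7 degrees, less where a joint would pass 70% of its speed; a pose out of reach is approached as far as the arm can. A call is refused whole if a number of a shift passes 0.0625 or a number of a turn 10.7, either way. A call with a gripper value outside its range is refused whole. The fingers move at their own pace and stop on an object; "newtons" is the grip in N (left out, the last holds). Time passes only in rows, so rows that do not move let the fingers close, or fill a call up. It gives the time, the measured TCP pose, the force and the opening at its end, in the units of the state.
- r.get_state(): the state, without advancing time (a new reading comes with each control period).
- cams.capture(name): name is "scene" or "top" or "wrist"; returns a dict with "color" (420x560x3 uint8, red, green, blue), "K" (3x3 intrinsics, pixels), "world_to_cam" (4x4, takes a point from world to camera coordinates); the wrist camera has in their place "T_tool_cam" (4x4, takes a point from camera to tool coordinates, whose origin is the TCP and whose axes are the flange's). Camera axes: x right, y down, z forward; pixel columns grow to the right and rows downward; lengths in m; the calibration is good to about 2 mm. A picture is of the moment at which its call begins: read the wrist's pose just before it. There is no depth.
- r.sign_off(): hands the job in, once; it reports no verdict.
The state is a dict: "clock": time; "joint_pos": joint angles; "joint_velocities": joint speeds; "tau": joint torques, N m; "position": TCP position; "eef_rot": TCP orientation; "force": force on the tool from outside, world axes, zero at the start; "ft_torque": the same for the moment, N m; "gripper_width": opening from 0.0 (shut) to 1.0 (fully open).
Only numpy, scipy, OpenCV 4.12 (cv2) and the standard library are available. Lean on these libraries where they do the work, as an engineer would, in place of code of your own. Each camera call takes 0.05 s, during which the arm holds its last target. There are 200 camera calls.

## Working session

There is one attempt and no reset: what is moved stays moved. The work goes in short steps, Python scripts to look and compute and a tool call to move; the robot and the scene stay as the last step left them, time stands still between calls to the robot, and variables do not carry over. Pictures are saved under pics/ and viewed, about 8 in all and at most 12, crops included, and the job is handed in when it is done.

Besides the shell and the picture viewer there is one more tool, called after "Call:" by a JSON object that holds its "op" and its "data", one argument or row to a line. servo_tool: Moves the arm, as the interface text tells. Its arguments: {"type":"object","properties":{"targets":{"type":"array"},"newtons":{"type":"number"}},"required":["targets"]}

```bash
mkdir -p pics; cat > h.py <<'E'
import numpy as np, cv2
from cell import r, cams
def save(c,n): cv2.imwrite('pics/'+n, c['color'][:,:,::-1])
def ray(c,u,v):
    T=np.linalg.inv(c['world_to_cam']); d=T[:3,:3]@np.linalg.solve(c['K'],[u,v,1.]); return T[:3,3],d
def onz(c,u,v,z):
    o,d=ray(c,u,v); return o+d*(z-o[2])/d[2]
def proj(c,p):
    q=c['world_to_cam']@np.r_[p,1]; q=c['K']@q[:3]; return q[:2]/q[2]
E
python3 - <<'E'
from h import *
import pickle
a=cams.capture('scene');b=cams.capture('top');save(a,'s0.png');save(b,'t0.png')
pickle.dump((a,b),open('c0.pkl','wb'))
print(r.get_state())
for c in(a,b):print(c['K'].tolist(),np.linalg.inv(c['world_to_cam']).round(3).tolist())
E
```

```text
{'clock': 0.1, 'joint_pos': array([-1.22059523,  0.33283201, -0.06467211,  1.46087032,  0.02157452,
        1.34988993, -0.08849153]), 'joint_velocities': array([-8.70868081e-04, -2.50635774e-03,  7.55263673e-04, -3.14239908e-03,
        2.11786298e-03,  3.29776660e-03,  1.13047484e-06]), 'tau': array([ 1.54484958e-03, -6.24548364e+01,  2.50002835e-02, -3.90719926e+01,
       -6.11707382e-02,  3.67435778e-02,  8.69822725e-05]), 'position': array([0.22752407, 0.58173798, 0.22181264]), 'eef_rot': array([-5.82178441e-01, -3.08697490e+00,  2.02653115e-03]), 'force': array([-0.29851449,  0.56873104,  0.02115007]), 'ft_torque': array([ 0.03537186,  0.03661479, -0.00295272]), 'gripper_width': 0.9978743824614428}
[[439.27344431316124, 0.0, 281.0939457283712], [0.0, 439.27344431316124, 208.63749926402434], [0.0, 0.0, 1.0]] [[-0.798, 0.329, -0.505, 1.018], [0.602, 0.466, -0.648, 0.563], [0.022, -0.822, -0.57, 0.569], [0.0, 0.0, 0.0, 1.0]]
[[381.82115596239214, 0.0, 277.6561318893378], [0.0, 381.82115596239214, 214.88034980726317], [0.0, 0.0, 1.0]] [[-0.029, -0.98, 0.195, 0.49], [-0.999, 0.035, 0.027, 0.001], [-0.034, -0.194, -0.981, 0.823], [0.0, 0.0, 0.0, 1.0]]
```

View pics/s0.png

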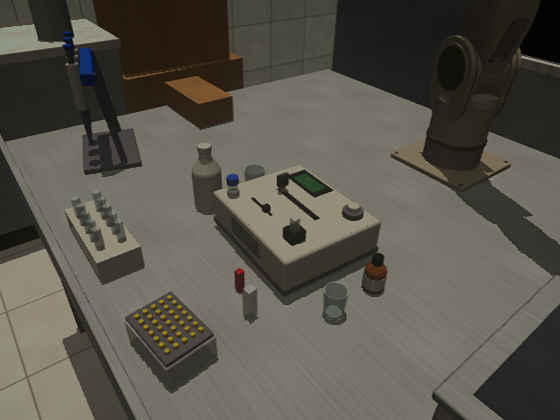

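View pics/t0.png

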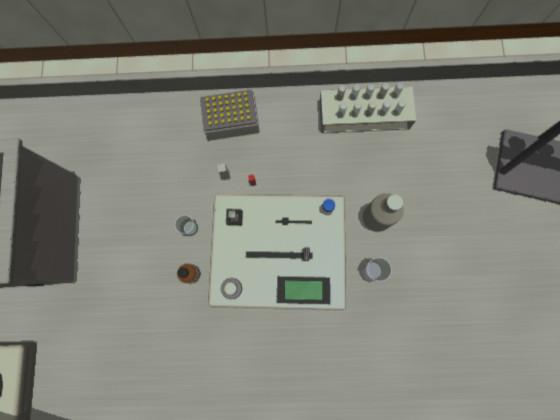

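The scene view shows the lever tab at (283,180), shutter tab (266,208), key (353,211), collar (294,234) and LCD. The top view shows the lever tab at about (307,254), its slot running to (246,254), the shutter tab at (285,221), key (231,288) and collar (234,216). Photometer +y is to the image left. Two cuvette candidates stand off the photometer, the red one at (251,180) and the larger white one at (222,170). The cuvette meant is the small clear one in the collar at (232,214), and I won't touch any of them.

```bash
python3 - <<'E'
from h import *
import pickle
a,b=pickle.load(open('c0.pkl','rb'))
hsv=cv2.cvtColor(b['color'],cv2.COLOR_RGB2HSV); g=cv2.cvtColor(b['color'],cv2.COLOR_RGB2GRAY)
print(hsv[240,230],hsv[330,230])
m=np.zeros_like(g);m[185:320,200:360]=(g[185:320,200:360]>170)
cs,_=cv2.findContours(m,cv2.RETR_EXTERNAL,cv2.CHAIN_APPROX_NONE);c=max(cs,key=cv2.contourArea)
rc=cv2.minAreaRect(c);box=cv2.boxPoints(rc);print(rc)
P=np.array([onz(b,*p,.09) for p in box]);print(P.round(4),[np.linalg.norm(P[i]-P[i-1]).round(4) for i in range(4)],P.mean(0))
for n,u,v,z in[('levertop',306,254,.128),('shut',285,221,.101),('key',230.5,289,.112),('collar',234,216.5,.112),('slotL',247,254,.09),('slotR',312,254,.09),('vial',329,205,.132),('wash',395,202,.15)]:print(n,onz(b,u,v,z).round(4))
for n,u,v,z in[('levertop',283,177,.128),('shut',266,208,.101),('key',353,210,.112)]:print('scene',n,onz(a,u,v,z).round(4))
crop=np.hstack([cv2.resize(b['color'][190:310,205:350],None,fx=2.7,fy=2.7,interpolation=2)])
s=cv2.resize(a['color'][160:250,205:385],(391,196)); s=cv2.copyMakeBorder(s,0,crop.shape[0]-196,0,0,0)
cv2.imwrite('pics/c1.png',np.hstack([crop,s])[:,:,::-1])
E
```

```text
[ 48  25 184] [ 33  17 149]
((277.7337951660156, 250.94729614257812), (133.10354614257812, 109.69126892089844), 1.3322198390960693)
[[ 0.469   0.1533  0.09  ]
 [ 0.6815  0.1494  0.09  ]
 [ 0.6654 -0.1133  0.09  ]
 [ 0.4565 -0.0954  0.09  ]] [np.float64(0.249), np.float64(0.2125), np.float64(0.2632), np.float64(0.2097)] [0.56812613 0.02347849 0.09      ]
levertop [ 0.5541 -0.0295  0.128 ]
shut [0.6211 0.0068 0.101 ]
key [0.4959 0.1108 0.112 ]
collar [0.6312 0.1035 0.112 ]
slotL [0.5612 0.0821 0.09  ]
slotR [ 0.5572 -0.0426  0.09  ]
vial [ 0.6426 -0.0756  0.132 ]
wash [ 0.6399 -0.1915  0.15  ]
scene levertop [ 0.5581 -0.0234  0.128 ]
scene shut [0.6247 0.0129 0.101 ]
scene key [0.5077 0.1227 0.112 ]
```

View pics/c1.png

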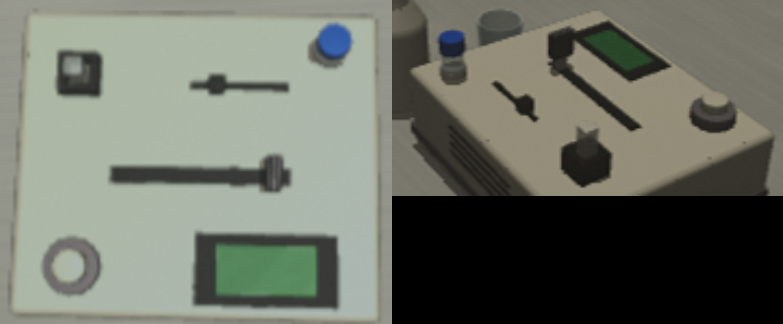

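The crop confirms the small clear cuvette standing in the collar, with the lever, shutter tab and key clearly apart. The key's two views differ by 12 mm, so I'll fit the photometer pose over both.

```bash
python3 - <<'E'
from h import *
import pickle
from scipy.optimize import least_squares
a,b=pickle.load(open('c0.pkl','rb'))
L='L';S='S'
obs=[(b,230.6,288.1,-75,85,112),(b,234.2,216.5,60,85,112),(b,306.1,254,-10,L,128),(b,285.3,221,55,S,101),
(b,215.4,194.8,110,130,90),(b,343.9,195.6,110,-130,90),(b,209.8,305.6,-110,130,90),(b,345,307.8,-110,-130,90),
(a,354,206.5,-75,85,112),(a,283.3,174.7,-10,L,128),(a,266.7,205.5,55,S,101),(a,214.7,192.1,110,-130,90),(a,300.3,166,-110,-130,90),(a,378,218,-110,130,90)]
def pt(p,o):
    x,y,w,l,s=p;px=o[3]/1e3;py={L:l,S:s}.get(o[4],None)
    if py is None:py=o[4]/1e3
    return np.array([x+np.cos(w)*px-np.sin(w)*py,y+np.sin(w)*px+np.cos(w)*py,o[5]/1e3])
def f(p,O):return np.concatenate([proj(o[0],pt(p,o))-o[1:3] for o in O])
for O in(obs,obs[:8],obs[8:]):
    q=least_squares(f,[.56,.02,0,-.05,0],args=(O,),loss='soft_l1');print(q.x.round(4),np.degrees(q.x[2]));print(f(q.x,O).reshape(-1,2).round(1).tolist())
    print('lever',pt(q.x,obs[2]),'key',pt(q.x,obs[0]))
print(proj(b,[.228,.582,.222]),onz(b,75,180,.3))
E
```

```text
[ 0.5668  0.0226 -0.0538 -0.0527 -0.0129] -3.083182973139447
[[-0.5, 0.5], [-0.6, -0.1], [-0.1, 0.0], [-0.2, 0.0], [-1.5, -1.3], [1.4, -0.0], [-2.6, 1.5], [1.4, 3.0], [-0.9, -1.3], [-0.6, 0.4], [-1.0, 0.3], [-3.1, -1.4], [-0.5, -3.0], [4.1, 2.9]]
lever [ 0.55402243 -0.02948652  0.128     ] key [0.49652135 0.11148314 0.112     ]
[ 0.5675  0.0218 -0.051  -0.0521 -0.0128] -2.920827020486019
[[0.1, 0.3], [-0.3, -0.3], [0.0, -0.4], [0.0, -0.4], [-1.2, -1.5], [1.7, -0.6], [-2.0, 1.3], [2.0, 2.5]]
lever [ 0.55485155 -0.02971682  0.128     ] key [0.49691961 0.11046935 0.112     ]
[ 0.5655  0.0244 -0.0478 -0.0545 -0.0143] -2.740866743223689
[[0.3, -1.3], [-0.2, 0.2], [-0.3, 0.3], [-2.3, -0.9], [-0.0, -2.8], [5.4, 2.8]]
lever [ 0.55294474 -0.02963776  0.128     ] key [0.49469147 0.11284482 0.112     ]
[-103.84751067  486.44268186] [0.65597647 0.30704314 0.3       ]
```

Call:
{"op": "servo_tool", "data": {
  "targets": [
    {"claw": -1, "x": 0.016, "y": -0.032, "z": 0, "turn": -3.6},
    {"claw": -1, "x": 0.016, "y": -0.032, "z": 0, "turn": -3.6},
    {"claw": -1, "x": 0.016, "y": -0.032, "z": 0, "turn": -3.6},
    {"claw": -1, "x": 0.016, "y": -0.032, "z": 0, "turn": -3.6},
    {"claw": -1, "x": 0.016, "y": -0.032, "z": 0, "turn": -3.6},
    {"claw": -1, "x": 0.016, "y": -0.032, "z": 0, "turn": -3.6},
    {"claw": -1, "x": 0.016, "y": -0.032, "z": 0, "turn": -3.6},
    {"claw": -1, "x": 0.016, "y": -0.032, "z": 0, "turn": -3.6},
    {"claw": -1, "x": 0.016, "y": -0.032, "z": 0, "turn": -3.6},
    {"claw": -1, "x": 0.016, "y": -0.032, "z": 0, "turn": -3.6}
  ],
  "newtons": 20
}}

```text
clock: 1.35
position: [0.3886, 0.26, 0.2226]
eef_rot: [1.513, 2.753, 0.0]
force: [-0.0, 0.3, -0.3]
gripper_width: 0.024
```

Call:
{"op": "servo_tool", "data": {
  "targets": [
    {"claw": -1, "x": 0.016, "y": -0.032, "z": 0, "turn": -3.6},
    {"claw": -1, "x": 0.016, "y": -0.032, "z": 0, "turn": -3.6},
    {"claw": -1, "x": 0.016, "y": -0.032, "z": 0, "turn": -3.6},
    {"claw": -1, "x": 0.016, "y": -0.032, "z": 0, "turn": -3.6},
    {"claw": -1, "x": 0.016, "y": -0.032, "z": 0, "turn": -3.6},
    {"claw": -1, "x": 0.016, "y": -0.032, "z": 0, "turn": -3.6},
    {"claw": -1, "x": 0.016, "y": -0.032, "z": 0, "turn": -3.6},
    {"claw": -1, "x": 0.016, "y": -0.032, "z": 0, "turn": -3.6},
    {"claw": -1, "x": 0.016, "y": -0.032, "z": 0, "turn": -3.6},
    {"claw": -1, "x": 0, "y": 0, "z": 0, "turn": 0}
  ]
}}

```text
clock: 2.6
position: [0.532, -0.0302, 0.2225]
eef_rot: [2.224, 2.217, -0.002]
force: [-1.3, 1.2, 0.6]
gripper_width: 0.007
```

Call:
{"op": "servo_tool", "data": {
  "targets": [
    {"claw": -1, "x": 0.01, "y": -0.015, "z": 0, "turn": -2.8},
    {"claw": -1, "x": 0.01, "y": -0.016, "z": 0, "turn": 0},
    {"claw": -1, "x": 0, "y": 0, "z": -0.02, "turn": 0},
    {"claw": -1, "x": 0, "y": 0, "z": -0.02, "turn": 0},
    {"claw": -1, "x": 0, "y": 0, "z": -0.02, "turn": 0},
    {"claw": -1, "x": 0, "y": 0, "z": -0.015, "turn": 0},
    {"claw": -1, "x": 0, "y": 0, "z": -0.01, "turn": 0},
    {"claw": -1, "x": 0, "y": 0, "z": 0, "turn": 0},
    {"claw": -1, "x": 0, "y": 0, "z": 0, "turn": 0},
    {"claw": -1, "x": 0, "y": 0, "z": 0, "turn": 0}
  ]
}}

```text
clock: 3.85
position: [0.552, -0.0569, 0.1382]
eef_rot: [2.27, 2.171, 0.001]
force: [0.1, 0.3, 0.6]
gripper_width: -0.0
```

```bash
python3 - <<'E'
from h import *
s=r.get_state();print(s['position'],s['force'],s['joint_pos'])
a=cams.capture('scene');w=cams.capture('wrist')
print(proj(a,s['position']))
A=cv2.resize(a['color'][130:250,200:390],(798,504))
cv2.imwrite('pics/a2.png',A[:,:,::-1]); save(w,'w2.png')
E
```

```text
[ 0.55201012 -0.05690124  0.13819619] [0.07004076 0.32667806 0.64432219] [-0.47363889  0.26247565  0.57518055  1.7846175  -0.15635077  1.13880287
  0.10685598]
[275.41871606 164.73898505]
```

View pics/a2.png

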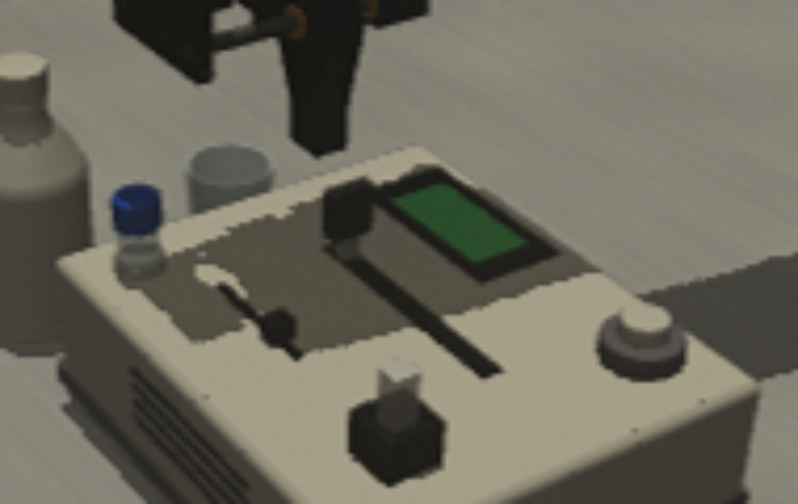

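View pics/w2.png

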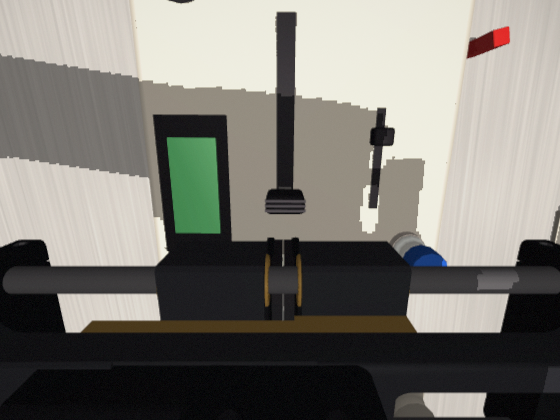

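The wrist view shows the shut fingers at column 284 and the tab centred at 285, just ahead of them. The scene view shows the fingertips behind the lever with everything else clear. I'll descend and approach.

Call:
{"op": "servo_tool", "data": {
  "targets": [
    {"claw": -1, "x": 0, "y": 0, "z": -0.01, "turn": 0},
    {"claw": -1, "x": 0, "y": 0, "z": -0.01, "turn": 0},
    {"claw": -1, "x": 0, "y": 0, "z": -0.007, "turn": 0},
    {"claw": -1, "x": 0, "y": 0, "z": 0, "turn": 0},
    {"claw": -1, "x": 0, "y": 0.003, "z": 0, "turn": 0},
    {"claw": -1, "x": 0, "y": 0.003, "z": 0, "turn": 0},
    {"claw": -1, "x": 0, "y": 0.002, "z": 0, "turn": 0},
    {"claw": -1, "x": 0, "y": 0.002, "z": 0, "turn": 0},
    {"claw": -1, "x": 0, "y": 0.002, "z": 0, "turn": 0},
    {"claw": -1, "x": 0, "y": 0, "z": 0, "turn": 0}
  ]
}}

```text
clock: 5.2
position: [0.5517, -0.0448, 0.1106]
eef_rot: [2.27, 2.171, 0.0]
force: [0.2, 0.4, -0.2]
gripper_width: 0.006
```

Call:
{"op": "servo_tool", "data": {
  "targets": [
    {"claw": -1, "x": 0, "y": 0.002, "z": 0, "turn": 0},
    {"claw": -1, "x": 0, "y": 0.002, "z": 0, "turn": 0},
    {"claw": -1, "x": 0, "y": 0.002, "z": 0, "turn": 0},
    {"claw": -1, "x": 0, "y": 0.002, "z": 0, "turn": 0},
    {"claw": -1, "x": 0, "y": 0.001, "z": 0, "turn": 0},
    {"claw": -1, "x": 0, "y": 0.001, "z": 0, "turn": 0},
    {"claw": -1, "x": 0, "y": 0.001, "z": 0, "turn": 0},
    {"claw": -1, "x": 0, "y": 0.001, "z": 0, "turn": 0},
    {"claw": -1, "x": 0, "y": 0, "z": 0, "turn": 0},
    {"claw": -1, "x": 0, "y": 0, "z": 0, "turn": 0}
  ]
}}

```text
clock: 6.45
position: [0.5517, -0.0335, 0.1107]
eef_rot: [2.271, 2.17, -0.0]
force: [2.4, -4.7, -0.6]
gripper_width: 0.007
```

Call:
{"op": "servo_tool", "data": {
  "targets": [
    {"claw": -1, "x": 0, "y": 0.001, "z": 0, "turn": 0},
    {"claw": -1, "x": 0, "y": 0.0, "z": 0, "turn": 0},
    {"claw": -1, "x": 0, "y": 0.001, "z": 0, "turn": 0},
    {"claw": -1, "x": 0, "y": 0, "z": 0, "turn": 0},
    {"claw": -1, "x": 0, "y": 0.001, "z": 0, "turn": 0},
    {"claw": -1, "x": 0, "y": 0, "z": 0, "turn": 0},
    {"claw": -1, "x": 0, "y": 0, "z": 0, "turn": 0},
    {"claw": -1, "x": 0, "y": 0, "z": 0, "turn": 0},
    {"claw": -1, "x": 0, "y": 0, "z": 0, "turn": 0},
    {"claw": -1, "x": 0, "y": 0, "z": 0, "turn": 0}
  ]
}}

```text
clock: 7.7
position: [0.5519, -0.0304, 0.1107]
eef_rot: [2.27, 2.17, 0.0]
force: [2.9, -4.3, -0.7]
gripper_width: 0.007
```

```bash
python3 - <<'E'
from h import *
w=cams.capture('wrist');a=cams.capture('scene')
W=cv2.resize(w['color'][0:280,120:440],(571,500));A=cv2.resize(a['color'][130:250,250:302],(217,500))
cv2.imwrite('pics/w3.png',np.hstack([W,A])[:,:,::-1]);s=r.get_state();print(s['position'],s['force'])
E
```

```text
[ 0.55185162 -0.0304122   0.11066628] [ 0.85600783 -4.93646803  0.32271171]
```

View pics/w3.png

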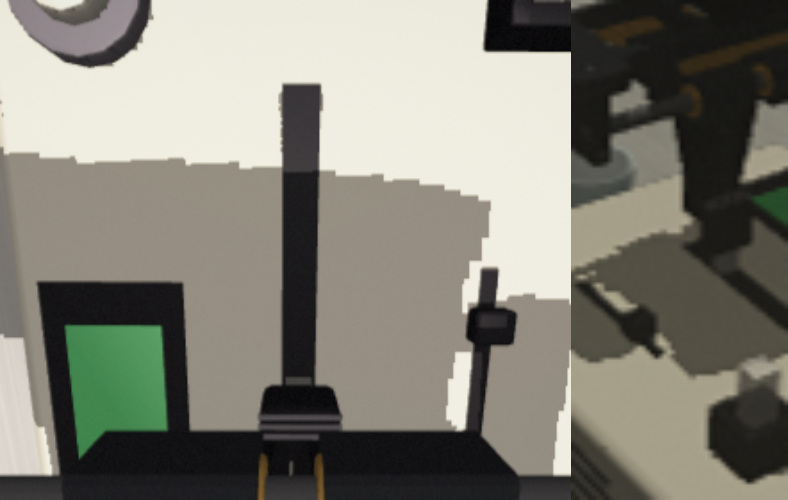

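The fingertip is squarely on the tab and the lever is moving along its slot. The force holds at about 4.7 N, so this is the first ramp. I'll continue in fine steps.

Call:
{"op": "servo_tool", "data": {
  "targets": [
    {"claw": -1, "x": 0, "y": 0.001, "z": 0, "turn": 0},
    {"claw": -1, "x": 0, "y": 0.0, "z": 0, "turn": 0},
    {"claw": -1, "x": 0, "y": 0.001, "z": 0, "turn": 0},
    {"claw": -1, "x": 0, "y": 0, "z": 0, "turn": 0},
    {"claw": -1, "x": 0, "y": 0.001, "z": 0, "turn": 0},
    {"claw": -1, "x": 0, "y": 0, "z": 0, "turn": 0},
    {"claw": -1, "x": 0, "y": 0, "z": 0, "turn": 0},
    {"claw": -1, "x": 0, "y": 0, "z": 0, "turn": 0},
    {"claw": -1, "x": 0, "y": 0, "z": 0, "turn": 0},
    {"claw": -1, "x": 0, "y": 0, "z": 0, "turn": 0}
  ]
}}

```text
clock: 9.05
position: [0.5515, -0.0265, 0.1105]
eef_rot: [-2.27, -2.171, -0.0]
force: [0.1, 0.3, -0.1]
gripper_width: 0.006
```

Call:
{"op": "servo_tool", "data": {
  "targets": [
    {"claw": -1, "x": 0, "y": 0.001, "z": 0, "turn": 0},
    {"claw": -1, "x": 0, "y": 0.0, "z": 0, "turn": 0},
    {"claw": -1, "x": 0, "y": 0.001, "z": 0, "turn": 0},
    {"claw": -1, "x": 0, "y": 0, "z": 0, "turn": 0},
    {"claw": -1, "x": 0, "y": 0.001, "z": 0, "turn": 0},
    {"claw": -1, "x": 0, "y": 0, "z": 0, "turn": 0},
    {"claw": -1, "x": 0, "y": 0, "z": 0, "turn": 0},
    {"claw": -1, "x": 0, "y": 0, "z": 0, "turn": 0},
    {"claw": -1, "x": 0, "y": 0, "z": 0, "turn": 0},
    {"claw": -1, "x": 0, "y": 0, "z": 0, "turn": 0}
  ]
}}

```text
clock: 10.3
position: [0.5516, -0.0239, 0.1106]
eef_rot: [2.27, 2.171, 0.0]
force: [0.5, 0.6, 0.4]
gripper_width: 0.007
```

First click felt: the force dropped from 4.9 N to zero at y of about -0.028. That predicts the second hump at about -0.010 and the third at about +0.008.

Call:
{"op": "servo_tool", "data": {
  "targets": [
    {"claw": -1, "x": 0, "y": 0.002, "z": 0, "turn": 0},
    {"claw": -1, "x": 0.001, "y": 0.002, "z": 0, "turn": 0},
    {"claw": -1, "x": 0, "y": 0.002, "z": 0, "turn": 0},
    {"claw": -1, "x": 0, "y": 0.002, "z": 0, "turn": 0},
    {"claw": -1, "x": 0, "y": 0.001, "z": 0, "turn": 0},
    {"claw": -1, "x": 0, "y": 0.001, "z": 0, "turn": 0},
    {"claw": -1, "x": 0, "y": 0.001, "z": 0, "turn": 0},
    {"claw": -1, "x": 0, "y": 0, "z": 0, "turn": 0},
    {"claw": -1, "x": 0, "y": 0, "z": 0, "turn": 0},
    {"claw": -1, "x": 0, "y": 0, "z": 0, "turn": 0}
  ]
}}

```text
clock: 11.55
position: [0.5529, -0.0139, 0.1107]
eef_rot: [2.271, 2.169, -0.0]
force: [1.1, -5.2, -0.6]
gripper_width: 0.008
```

Call:
{"op": "servo_tool", "data": {
  "targets": [
    {"claw": -1, "x": 0, "y": 0.001, "z": 0, "turn": 0},
    {"claw": -1, "x": 0, "y": 0.0, "z": 0, "turn": 0},
    {"claw": -1, "x": 0, "y": 0.001, "z": 0, "turn": 0},
    {"claw": -1, "x": 0, "y": 0, "z": 0, "turn": 0},
    {"claw": -1, "x": 0, "y": 0.001, "z": 0, "turn": 0},
    {"claw": -1, "x": 0, "y": 0, "z": 0, "turn": 0},
    {"claw": -1, "x": 0, "y": 0, "z": 0, "turn": 0},
    {"claw": -1, "x": 0, "y": 0, "z": 0, "turn": 0},
    {"claw": -1, "x": 0, "y": 0, "z": 0, "turn": 0},
    {"claw": -1, "x": 0, "y": 0, "z": 0, "turn": 0}
  ]
}}

```text
clock: 12.8
position: [0.553, -0.011, 0.1107]
eef_rot: [2.271, 2.169, -0.0]
force: [2.5, -4.8, -1.6]
gripper_width: 0.005
```

Call:
{"op": "servo_tool", "data": {
  "targets": [
    {"claw": -1, "x": 0, "y": 0.001, "z": 0, "turn": 0},
    {"claw": -1, "x": 0, "y": 0.0, "z": 0, "turn": 0},
    {"claw": -1, "x": 0, "y": 0.001, "z": 0, "turn": 0},
    {"claw": -1, "x": 0, "y": 0, "z": 0, "turn": 0},
    {"claw": -1, "x": 0, "y": 0, "z": 0, "turn": 0},
    {"claw": -1, "x": 0, "y": 0, "z": 0, "turn": 0},
    {"claw": -1, "x": 0, "y": 0, "z": 0, "turn": 0},
    {"claw": -1, "x": 0, "y": 0, "z": 0, "turn": 0},
    {"claw": -1, "x": 0, "y": 0, "z": 0, "turn": 0},
    {"claw": -1, "x": 0, "y": 0, "z": 0, "turn": 0}
  ]
}}

```text
clock: 14.05
position: [0.5526, -0.0079, 0.1106]
eef_rot: [2.271, 2.171, 0.0]
force: [-0.1, -0.4, 0.5]
gripper_width: 0.005
```

Second click felt, with the force at zero near y = -0.009, as predicted. On to the third.

Call:
{"op": "servo_tool", "data": {
  "targets": [
    {"claw": -1, "x": 0, "y": 0.002, "z": 0, "turn": 0},
    {"claw": -1, "x": 0.001, "y": 0.002, "z": 0, "turn": 0},
    {"claw": -1, "x": 0, "y": 0.002, "z": 0, "turn": 0},
    {"claw": -1, "x": 0, "y": 0.002, "z": 0, "turn": 0},
    {"claw": -1, "x": 0, "y": 0.002, "z": 0, "turn": 0},
    {"claw": -1, "x": 0, "y": 0.001, "z": 0, "turn": 0},
    {"claw": -1, "x": 0, "y": 0.001, "z": 0, "turn": 0},
    {"claw": -1, "x": 0, "y": 0.001, "z": 0, "turn": 0},
    {"claw": -1, "x": 0, "y": 0, "z": 0, "turn": 0},
    {"claw": -1, "x": 0, "y": 0, "z": 0, "turn": 0}
  ]
}}

```text
clock: 15.3
position: [0.5538, 0.0042, 0.1106]
eef_rot: [2.271, 2.17, -0.0]
force: [1.2, -4.7, -0.2]
gripper_width: 0.005
```

Call:
{"op": "servo_tool", "data": {
  "targets": [
    {"claw": -1, "x": 0, "y": 0.001, "z": 0, "turn": 0},
    {"claw": -1, "x": 0, "y": 0.0, "z": 0, "turn": 0},
    {"claw": -1, "x": 0, "y": 0.001, "z": 0, "turn": 0},
    {"claw": -1, "x": 0, "y": 0, "z": 0, "turn": 0},
    {"claw": -1, "x": 0, "y": 0, "z": 0, "turn": 0},
    {"claw": -1, "x": 0, "y": 0, "z": 0, "turn": 0},
    {"claw": -1, "x": 0, "y": 0, "z": 0, "turn": 0},
    {"claw": -1, "x": 0, "y": 0, "z": 0, "turn": 0},
    {"claw": -1, "x": 0, "y": 0, "z": 0, "turn": 0},
    {"claw": -1, "x": 0, "y": 0, "z": 0, "turn": 0}
  ]
}}

```text
clock: 16.55
position: [0.5539, 0.0063, 0.1107]
eef_rot: [2.271, 2.17, 0.0]
force: [2.1, -4.9, -0.6]
gripper_width: 0.002
```

Call:
{"op": "servo_tool", "data": {
  "targets": [
    {"claw": -1, "x": 0, "y": 0.001, "z": 0, "turn": 0},
    {"claw": -1, "x": 0, "y": 0.0, "z": 0, "turn": 0},
    {"claw": -1, "x": 0, "y": 0.001, "z": 0, "turn": 0},
    {"claw": -1, "x": 0, "y": 0, "z": 0, "turn": 0},
    {"claw": -1, "x": 0, "y": 0.001, "z": 0, "turn": 0},
    {"claw": -1, "x": 0, "y": 0, "z": 0, "turn": 0},
    {"claw": -1, "x": 0, "y": 0, "z": 0, "turn": 0},
    {"claw": -1, "x": 0, "y": 0, "z": 0, "turn": 0},
    {"claw": -1, "x": 0, "y": 0, "z": 0, "turn": 0},
    {"claw": -1, "x": 0, "y": 0, "z": 0, "turn": 0}
  ]
}}

```text
clock: 17.8
position: [0.5536, 0.0102, 0.1106]
eef_rot: [-2.27, -2.171, -0.0]
force: [-0.5, -0.5, 0.5]
gripper_width: -0.001
```

Third click felt: 4.9 N fell to zero and the finger stopped at y = 0.010. The fourth hump would be at about 0.026. I'll back off, lift and go above the key.

Call:
{"op": "servo_tool", "data": {
  "targets": [
    {"claw": -1, "x": 0, "y": -0.01, "z": 0, "turn": 0},
    {"claw": -1, "x": 0, "y": -0.01, "z": 0, "turn": 0},
    {"claw": -1, "x": 0, "y": 0, "z": 0.02, "turn": 0},
    {"claw": -1, "x": 0, "y": 0, "z": 0.025, "turn": 0},
    {"claw": -1, "x": 0, "y": 0, "z": 0.025, "turn": 0},
    {"claw": -1, "x": 0, "y": 0, "z": 0, "turn": 0},
    {"claw": -1, "x": -0.014, "y": 0.03, "z": 0, "turn": 0},
    {"claw": -1, "x": -0.014, "y": 0.03, "z": 0, "turn": 0},
    {"claw": -1, "x": -0.014, "y": 0.03, "z": 0, "turn": 0},
    {"claw": -1, "x": -0.014, "y": 0.03, "z": 0, "turn": 0}
  ]
}}

```text
clock: 19.05
position: [0.4968, 0.1104, 0.1796]
eef_rot: [-2.271, -2.17, 0.002]
force: [0.4, -0.7, 0.9]
gripper_width: 0.002
```

```bash
python3 - <<'E'
from h import *
s=r.get_state();print(s['position'],s['force'],s['clock'])
a=cams.capture('scene');w=cams.capture('wrist')
print(proj(a,s['position']),r.get_state()['position'])
A=cv2.resize(a['color'][130:260,200:390],(500,342));W=cv2.resize(w['color'],(300,225))
W=cv2.copyMakeBorder(W,0,117,0,0,0)
cv2.imwrite('pics/a4.png',np.hstack([A,W])[:,:,::-1])
E
```

```text
[0.49676259 0.11036164 0.17962103] [ 0.35057898 -0.72986096  0.94960896] 19.05
[356.93940552 173.41173681] [0.49595136 0.11313939 0.1795611 ]
```

View pics/a4.png

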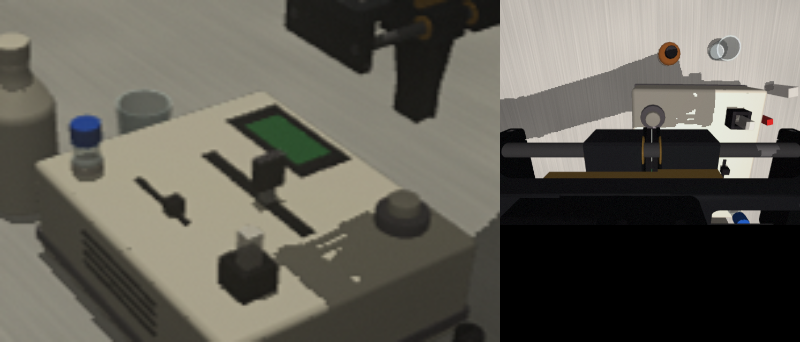

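```bash
python3 - <<'E'
from h import *
from scipy.spatial.transform import Rotation as R
s=r.get_state();a=cams.capture('scene');w=cams.capture('wrist')
T=np.eye(4);T[:3,:3]=R.from_rotvec(s['eef_rot']).as_matrix();T[:3,3]=s['position']
w['world_to_cam']=np.linalg.inv(T@w['T_tool_cam'])
print(s['position'],'lever exp px',proj(a,[.5575,.0345,.128]),'4th',proj(a,[.5585,.0525,.128]),'key scene',onz(a,353.1,204.8,.112))
print('key px pred',proj(w,[.4965,.1115,.112]),'lever3 wrist')
g=cv2.cvtColor(w['color'],cv2.COLOR_RGB2GRAY)
cv2.imwrite('pics/w5.png',cv2.resize(w['color'][140:270,200:380],None,fx=4,fy=4)[:,:,::-1])
E
```

```text
[0.49595136 0.11313939 0.1795611 ] lever exp px [301.85326761 189.81710285] 4th [307.58399686 194.24054517] key scene [0.49554612 0.11059541 0.112     ]
key px pred [282.0881555  221.61018388] lever3 wrist
```

View pics/w5.png

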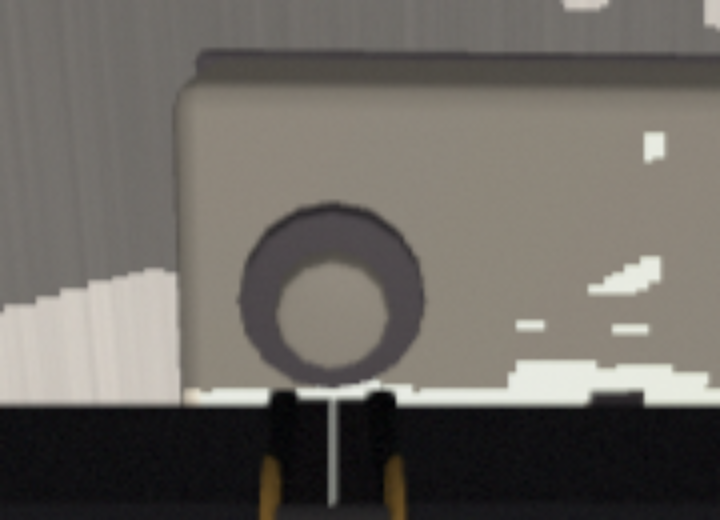

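The key's cap centre is at wrist (283,219), on the finger gap column and within about 2 mm of the TCP in y. The lever top in the scene view is at (301,189), against a predicted (302,190) for the third click. Pressing now.

Call:
{"op": "servo_tool", "data": {
  "targets": [
    {"claw": -1, "x": 0, "y": 0, "z": -0.02, "turn": 0},
    {"claw": -1, "x": 0, "y": 0, "z": -0.02, "turn": 0},
    {"claw": -1, "x": 0, "y": 0, "z": -0.012, "turn": 0},
    {"claw": -1, "x": 0, "y": 0, "z": -0.005, "turn": 0},
    {"claw": -1, "x": 0, "y": 0, "z": -0.004, "turn": 0},
    {"claw": -1, "x": 0, "y": 0, "z": -0.003, "turn": 0},
    {"claw": -1, "x": 0, "y": 0, "z": -0.003, "turn": 0},
    {"claw": -1, "x": 0, "y": 0, "z": -0.002, "turn": 0},
    {"claw": -1, "x": 0, "y": 0, "z": 0, "turn": 0},
    {"claw": -1, "x": 0, "y": 0, "z": 0, "turn": 0}
  ]
}}

```text
clock: 20.5
position: [0.4977, 0.1102, 0.1118]
eef_rot: [2.27, 2.171, 0.001]
force: [-0.4, 0.2, 1.7]
gripper_width: 0.004
```

Call:
{"op": "servo_tool", "data": {
  "targets": [
    {"claw": -1, "x": 0, "y": 0.001, "z": -0.001, "turn": 0},
    {"claw": -1, "x": 0, "y": 0, "z": -0.001, "turn": 0},
    {"claw": -1, "x": 0, "y": 0, "z": -0.001, "turn": 0},
    {"claw": -1, "x": 0, "y": 0, "z": -0.001, "turn": 0},
    {"claw": -1, "x": 0, "y": 0, "z": -0.001, "turn": 0},
    {"claw": -1, "x": 0, "y": 0, "z": 0, "turn": 0},
    {"claw": -1, "x": 0, "y": 0, "z": 0, "turn": 0},
    {"claw": -1, "x": 0, "y": 0, "z": 0, "turn": 0},
    {"claw": -1, "x": 0, "y": 0, "z": 0, "turn": 0},
    {"claw": -1, "x": 0, "y": 0, "z": 0, "turn": 0}
  ]
}}

```text
clock: 21.75
position: [0.4978, 0.111, 0.1066]
eef_rot: [2.27, 2.171, 0.0]
force: [1.8, -2.8, 4.2]
gripper_width: 0.008
```

Call:
{"op": "servo_tool", "data": {
  "targets": [
    {"claw": -1, "x": 0, "y": 0, "z": -0.001, "turn": 0},
    {"claw": -1, "x": 0, "y": 0, "z": -0.0005, "turn": 0},
    {"claw": -1, "x": 0, "y": 0, "z": 0, "turn": 0},
    {"claw": -1, "x": 0, "y": 0, "z": 0, "turn": 0},
    {"claw": -1, "x": 0, "y": 0, "z": 0, "turn": 0},
    {"claw": -1, "x": 0, "y": 0, "z": 0, "turn": 0},
    {"claw": -1, "x": 0, "y": 0, "z": 0, "turn": 0},
    {"claw": -1, "x": 0, "y": 0, "z": 0, "turn": 0},
    {"claw": -1, "x": 0, "y": 0, "z": 0, "turn": 0},
    {"claw": -1, "x": 0, "y": 0, "z": 0, "turn": 0}
  ]
}}

```text
clock: 23.0
position: [0.4979, 0.111, 0.1062]
eef_rot: [-2.271, -2.171, -0.001]
force: [-3.9, -4.2, 18.1]
gripper_width: 0.006
```

The key bottomed out: the spring read 4.2 N about 5 mm down, then a hard stop at z = 0.1062 with 18 N. Releasing and lifting away.

Call:
{"op": "servo_tool", "data": {
  "targets": [
    {"claw": -1, "x": 0, "y": 0, "z": 0.003, "turn": 0},
    {"claw": -1, "x": 0, "y": 0, "z": 0.004, "turn": 0},
    {"claw": -1, "x": 0, "y": 0, "z": 0.006, "turn": 0},
    {"claw": -1, "x": 0, "y": 0, "z": 0.02, "turn": 0},
    {"claw": -1, "x": 0, "y": 0, "z": 0.03, "turn": 0},
    {"claw": -1, "x": 0, "y": 0, "z": 0.03, "turn": 0},
    {"claw": -1, "x": 0, "y": 0, "z": 0.02, "turn": 0},
    {"claw": -1, "x": 0, "y": 0, "z": 0, "turn": 0},
    {"claw": -1, "x": 0, "y": 0, "z": 0, "turn": 0},
    {"claw": -1, "x": 0, "y": 0, "z": 0, "turn": 0}
  ]
}}

```text
clock: 24.25
position: [0.497, 0.111, 0.217]
eef_rot: [-2.27, -2.171, 0.003]
force: [-0.6, 0.4, -0.3]
gripper_width: 0.003
```

```bash
python3 - <<'E'
from h import *
s=r.get_state();print(s['position'],s['force'],s['clock'])
a=cams.capture('scene')
A=cv2.resize(a['color'][130:330,150:400],(750,600))
cv2.imwrite('pics/a6.png',A[:,:,::-1])
E
```

```text
[0.49703154 0.11100224 0.21698037] [-0.56275646  0.37124829 -0.27849469] 24.25
```

View pics/a6.png

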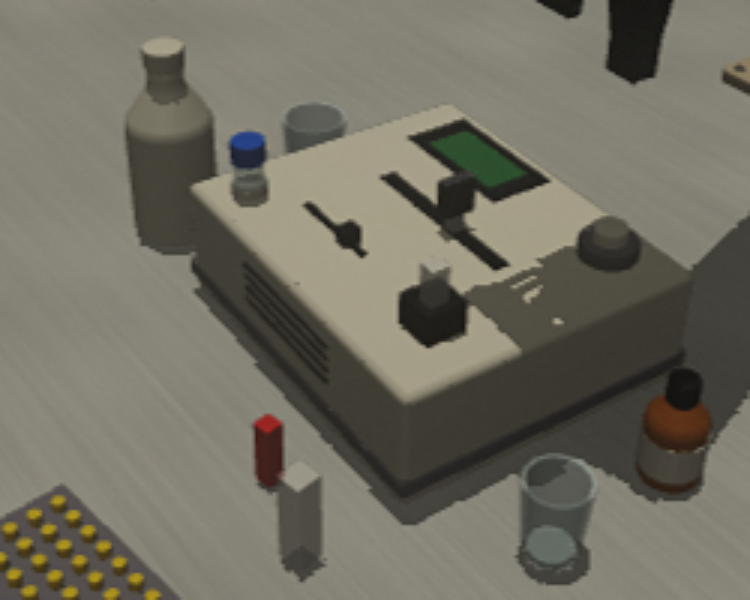

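The lever top is at scene (302,190), which is the third click. The key is back up, and the shutter tab, cuvette, vial, bottles and beakers are where they were.

```bash
python3 -c "
from cell import r
print(r.sign_off())"
```

```text
the job is handed in; nothing more can be done
None
```

The filter lever is at its third click and the read key has been pressed fully down and has sprung back. I handed the job in at about 24 s of the 54 s allowed, with the arm clear of everything.

- **Lever:** I pushed the lever with shut fingers and felt three clicks. Each time the force rose to about 5 N and dropped to zero, at finger y of about -0.028, -0.009 and +0.008 m, which matches the 18 mm spacing. I stopped about 16 mm short of where the fourth hump would be. The last picture shows the lever top at (302,190), the pixel predicted for the third click.
- **Read key:** It went down about 6 mm to a hard stop. The spring read about 4 N just before the stop, and the reading at the stop was 18 N, more than the 5 N needed. The last picture shows the key back up.
- **Everything else:** In the last picture, judged by eye, the shutter tab, cuvette, vial, bottles and beakers look unmoved.
- **Checks that disagreed:** An early estimate of the key's position differed by 12 mm between the two cameras because of a poorly picked pixel. I corrected it before pressing, and the camera estimates then agreed to about 3 mm. The photometer's corner points also fitted 2–5 pixels off, probably because of its rounded edges.

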